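# Slide the ring transformer along the bent conductor to its stop

## Task

On the current test jig, a black ring transformer hangs on the bent copper conductor. Slide it along the conductor, round both bends, until it is up against the white stop disc at the far end, then let go of it so that it hangs there. The second ring, which lies flat on the jig's base, is only a spare and is not needed.

Things in the scene. Friction and masses are not known exactly. Their poses are not given: they have to be found in the camera images.
- test_jig: Fixed grey board, 120 (x) by 290 (y) mm, top 12 mm above the bench; origin on the bench under its centre, z up, turned about z. Grey posts, 24 mm thick, 100 mm high (tops with a small nut to 101), stand at (-35,128) and (35,-128) mm in its frame. A level copper rod, 8 mm thick, axis 85 mm up, joins them: from (-35,125) along -y, slanting from bend to bend, then along -y to (35,-125).
- bend_1 (a point): Where the axes of the rod's first straight leg and of its slanting middle leg would meet, at (-35,35,85) mm in the jig's frame; axes as the jig's. The rod turns 45 degrees here, rounded to 30 mm radius (it cuts the corner by 2.5 mm). The second bend, the same the other way, is at (35,-35,85) mm.
- toroid_centre (a point): Centre of the black ring on the rod: 52 mm outside, 22 mm hole, 16 mm thick, about 90 g; its y axis is the hole's axis, along the rod. Hanging, its centre is 7 mm below the rod's axis. It starts on the straight leg at the jig's +y end, slides freely and has play to pass the bends if turned roughly with the rod. Can be gripped from above across its diameter, square to the rod.
- stop_face (a point): Centre, on the rod's axis, of the stop disc's face towards the ring, at (35,-110,85) mm in the jig's frame; axes as the jig's. The white disc, 30 mm across and 6 mm thick, sits on the rod by the post at the jig's -y end. With the ring flat against it the ring's centre is 8 mm from this face along the jig's +y.

How it is judged:
At the end, for the whole second after the job is handed in: The threaded ring hangs on the last leg of the rod with its centre 0 to 20 mm from the stop disc's face along the jig's y (8 mm when flat against it), so at most 12 mm of gap, within 30 mm of the face's centre, at rest (y of toroid_centre in the frame of stop_face between 0 and 0.02 m and distance between toroid_centre and stop_face below 0.03 m and linear speed of toroid below 0.02 m/s); the robot touches nothing.
It also fails if it takes over 38 s, if anything falls off the work surface, if the arm or the gripper's body presses on something with over 40 N, if the wrist force passes 120 N, or if a joint passes its speed limit or range.

## Robot

A 6-joint arm with a two-finger parallel gripper is mounted at the origin on a cart in front of the work surface, level with it; the furniture and walls round the work are solid. World frame = base frame: x ahead of the robot, y to its left, z up, the work surface at z = 0. Lengths are in m, angles in rad, forces in N, time in s.
With the tool pointing down it reaches from about 0.4 to 0.825 m from the base axis. Payload 7 kg.
Tool frame: the origin (TCP) lies midway between the tips of the shut fingers; the grasp point (between the pads) lies 19 mm behind it; z points along the fingers, y is the line along which they close (so a half turn about z gives the same grasp; the last joint's range is limited). The gripper opens to 88 mm and grips with 3 to 60 N. Pads are 19 mm wide; open, the fingers measure 130 mm over their backs; the gripper's body (78 mm by 193 mm) begins 47 mm behind the grasp point.
Start: joints at [1.468, 0.359, 0.012, 0, -1.224, -0.288], TCP at [0.257, 0.624, 0.189] pointing down, gripper open.
Joint ranges: [-3.07, 3.07], [-1.43, 2.12], [-1.02, 1.25], [-3.03, 1.67], [-3.05, -0], [-3.03, 3.03]. Speed limits (rad/s): [2.39, 2.39, 3.01, 3.14, 3.14, 3.14].

## Interface

Orientations are given as [roll, pitch, yaw] about the fixed x, y, z axes, in that order (R = Rz(yaw) Ry(pitch) Rx(roll)).
In Python, from station import arm gives the robot as it stands. The module is installed in compiled form; this text tells all that it offers.
- The arm moves only by the tool carry_out, never from a script. Its argument "commands" is a list of rows, each a list of 4 numbers: the shift along the world's x, y, z in units of 50 mm (1.0 is 50 mm), then the turn about the world's z in units of 6 degrees (1.0 is 6 degrees). A call has exactly 10 rows; each row is the pose to reach, as a shift and turn from the pose commanded when the call began; what a row does not reach only later rows make up. A row lasts 1/8 s, in which the tool goes at most 62.5 mm and 10.7 degrees, less where a joint would pass 70% of its speed; a pose out of reach is approached as far as the arm can. A call with a gripper value outside its range is refused whole. "claw" is the closure, from 0 (fully open) to 1 (shut), set as the call begins (left out, the last holds). The fingers move at their own pace and stop on an object; "force" is the grip in N (left out, the last holds). Time passes only in rows, so rows that repeat a pose let the fingers close, or fill a call up. It gives the time, the measured TCP pose, the force, the opening and the grip force at its end, in the units of the state.
- arm.get_state(): the state, without advancing time (a new reading comes with each control period).
- arm.grab_frame(name): name is "scene" or "side" or "wrist"; returns a dict with "pixels" (400x640x3 uint8, red, green, blue), "fx", "fy", "cx", "cy" (pixels), "eye" and "orientation" of the camera in the world. Camera axes: x right, y down, z forward; pixel columns grow to the right and rows downward; lengths in m; the calibration is good to about 2 mm. The wrist camera is an equidistant fisheye: a pixel r from the principal point sees the ray r / f radians off the axis. A picture is of the moment at which its call begins. There is no depth.
- arm.job_done(): hands the job in; it is judged then, once.
Trained networks look in a picture, given as the dict that the camera call returned (one of the last four; its "shot" number tells which), for a name from the list of things; names that differ only in an ending like _2 or _b are one class to them, and where a whole thing is asked for, a point or a joint stands for the part that bears it (a point fixed in the world has none). Each returns a list of dicts, best first, with "conf" (0 to 1); they miss things now and then, are a little off and sometimes report something else, mostly with a low value. They report only what shows in the picture. A call takes as long as a camera call.
- arm.regions_of(picture, query): "pixels" (400x640 bool, what is visible of it) and "uv" ([column, row] in pixels, amid what is visible of it).
- arm.mark_of(picture, query): "uv" ([column, row] in pixels: a listed point, or the origin of a listed thing).
The state is a dict: "t": time; "q": joint angles; "qd": joint speeds; "joint_efforts": joint torques, N m; "eef_pos": TCP position; "ee_rot": TCP orientation; "force": force on the tool from outside, world axes, zero at the start; "moment": the same for the moment, N m; "width": finger opening in m; "gripper_force": force on a finger pad.
Only numpy, scipy, OpenCV 4.12 (cv2) and the standard library are available. Lean on these libraries where they do the work, as an engineer would, in place of code of your own. Each camera call takes 0.05 s, during which the arm holds its last target. There are 200 camera calls.

## Working session

There is one attempt and no reset: what is moved stays moved. The work goes in short steps, Python scripts to look and compute and a tool call to move; the robot and the scene stay as the last step left them, time stands still between calls to the robot, and variables do not carry over. Pictures are saved under pics/ and viewed, at most 10 in all, crops included, and the job is handed in when it is done.

Besides the shell and the picture viewer there is one more tool, called after "Call:" as name(argument=value, ...), one argument or row to a line, values as JSON. carry_out: Moves the arm, as the interface text tells. Its arguments: {"type":"object","properties":{"commands":{"type":"array","items":{"type":"array","items":{"type":"number"}}},"claw":{"type":"number"},"force":{"type":"number"}},"required":["commands"]}

```bash
mkdir -p pics; cat > h.py <<'E'
from station import arm
import numpy as np, cv2
from scipy.spatial.transform import Rotation as R
def rot(o):
    o=np.array(o,float)
    if o.shape==(3,3): return o
    return (R.from_euler('xyz',o) if o.size==3 else R.from_quat(o)).as_matrix()
def ray(f,uv):
    x=(uv[0]-f['cx'])/f['fx']; y=(uv[1]-f['cy'])/f['fy']
    return rot(f['orientation'])@np.array([x,y,1])
def onz(f,uv,z):
    d=ray(f,uv); e=np.array(f['eye']); return e+d*(z-e[2])/d[2]
def tri(obs):
    A=0;b=0
    for f,uv in obs:
        d=ray(f,uv);d/=np.linalg.norm(d);P=np.eye(3)-np.outer(d,d);A=A+P;b=b+P@np.array(f['eye'])
    return np.linalg.solve(A,b)
E
python3 - <<'E'
from h import *
np.set_printoptions(precision=4,suppress=True)
F={n:arm.grab_frame(n) for n in("scene","side")}
for n,f in F.items():
    print(n,f['eye'],f['orientation'],f['fx'])
    cv2.imwrite(f'pics/{n}.png',f['pixels'][...,::-1])
for q,z in(("bend_1",.085),("toroid_centre",.078),("stop_face",.085),("test_jig",0)):
    o=[]
    for n,f in F.items():
        r=arm.mark_of(f,q)
        for k in r[:2]: print(q,n,k['uv'],round(k['conf'],2),onz(f,k['uv'],z))
        if r:o.append((f,r[0]['uv']))
    if len(o)>1: print('tri',q,tri(o))
print(arm.get_state())
E
```

```text
scene [ 0.0434 -0.3702  0.7047] [-2.3677  0.0153 -0.9603] 482.25960008051993
side [0.1059 0.6087 0.5691] [-2.1492  0.0141 -2.5956] 501.795219747174
bend_1 scene [277.4, 209.7] 0.95 [0.4725 0.0266 0.085 ]
bend_1 side [315.3, 218.2] 0.91 [0.4703 0.0198 0.085 ]
tri bend_1 [0.4687 0.0238 0.0888]
toroid_centre scene [255.9, 207.6] 0.78 [0.4598 0.0661 0.078 ]
toroid_centre side [305.0, 236.8] 0.9 [0.4627 0.0646 0.078 ]
tri toroid_centre [0.4607 0.0661 0.0787]
stop_face scene [366.6, 215.0] 0.93 [ 0.5497 -0.1095  0.085 ]
stop_face side [317.6, 171.6] 0.63 [ 0.5484 -0.1178  0.085 ]
tri stop_face [ 0.5452 -0.1116  0.0895]
test_jig scene [307.9, 237.6] 0.56 [ 0.507  -0.0117  0.    ]
test_jig side [305.7, 241.3] 0.7 [ 0.5109 -0.0108  0.    ]
tri test_jig [ 0.5096 -0.0108 -0.0009]
{'t': 0.5, 'q': array([ 1.4681,  0.3586,  0.0119, -0.    , -1.2241, -0.2881]), 'qd': array([-0.0003, -0.0002,  0.0005, -0.0005,  0.0013,  0.0003]), 'joint_efforts': array([  0.0019, -58.1798,  29.3065,   6.9971,   0.0119,  -0.    ]), 'eef_pos': array([0.2571, 0.6241, 0.1886]), 'ee_rot': array([ 3.1416,  0.    , -0.3908]), 'force': array([ 0.1748, -0.1683, -0.6902]), 'moment': array([ 0.0582,  0.0492, -0.0603]), 'gripper_force': 0.0, 'width': 0.08770015206230325}
```

View pics/scene.png

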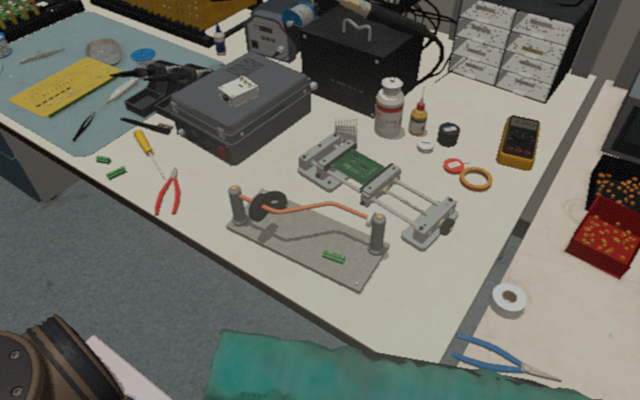

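View pics/side.png

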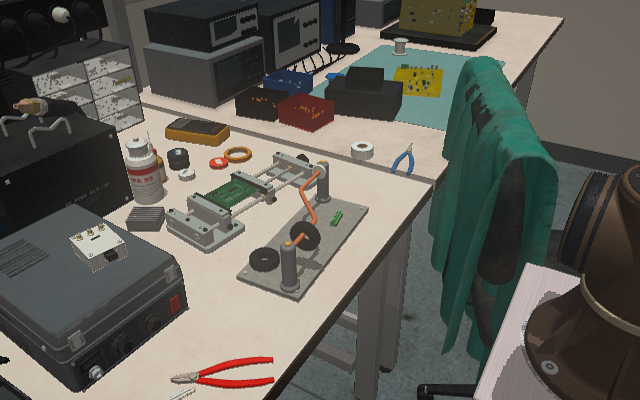

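The scene view shows the jig with the ring at (268,206), post tops at (235,188) and (378,217), and the stop by the right post. The side view shows the ring at (304,236), post tops at (289,243) and (321,165), and the spare ring at (264,259). Next I fit the jig pose.

```bash
cat > fit.py <<'E'
from h import *
from scipy.optimize import least_squares
def proj(f,p):
    c=rot(f['orientation']).T@(p-np.array(f['eye'])); return np.array([f['cx']+f['fx']*c[0]/c[2],f['cy']+f['fy']*c[1]/c[2]])
E
python3 - <<'E'
from fit import *
np.set_printoptions(precision=4,suppress=True)
F={n:arm.grab_frame(n) for n in("scene","side")}
J={"bend_1":(-.035,.035,.085),"stop_face":(.035,-.11,.085),"test_jig":(0,0,0)}
obs=[]
for n,f in F.items():
    for q,p in J.items():
        r=arm.mark_of(f,q)
        if r: obs.append((f,r[0]['uv'],np.array(p),n+q))
for n,uv,p in(("scene",(235,188),(-.035,.128,.1)),("scene",(378,217),(.035,-.128,.1)),("side",(289,243),(-.035,.128,.1)),("side",(321,165),(.035,-.128,.1))):
    obs.append((F[n],uv,np.array(p),n+'post'))
W=lambda v,p:R.from_euler('z',v[2]).apply(p)+[v[0],v[1],0]
fun=lambda v:np.concatenate([proj(f,W(v,p))-uv for f,uv,p,_ in obs])
s=least_squares(fun,[.51,-.01,.07],loss='soft_l1')
v=s.x;print(v,np.degrees(v[2]))
for o,r in zip(obs,fun(v).reshape(-1,2)):print(o[3],r)
for q in("toroid_centre",):
    o=[(f,max(arm.regions_of(f,q),key=lambda r:r['conf'])['uv']) for f in F.values()]
    t=tri(o);print(o[0][1],o[1][1],t,R.from_euler('z',-v[2]).apply(t-[v[0],v[1],0]))
for n,uv in(("side",(172,392)),("side",(183,300)),("scene",(232,158))):print('case',onz(F[n],uv,0),onz(F[n],uv,.1))
for uv in((178,207),(178,225),(243,240),(275,155)):print('vise',onz(F['side'],uv,0.04))
E
```

```text
[ 0.5044 -0.0114  0.0573] 3.2825150757689414
scenebend_1 [-2.5958  0.8416]
scenestop_face [ 62.6711 -20.3196]
scenetest_jig [-0.8203 -1.3877]
sidebend_1 [2.2976 0.1762]
sidestop_face [-1.0093  2.021 ]
sidetest_jig [1.7697 3.2811]
scenepost [-0.0851 -0.5228]
scenepost [ 2.3679 -0.0856]
sidepost [-1.396  -0.5999]
sidepost [ 2.3777 -4.1322]
[256.9, 208.6] [306.5, 234.2] [0.4596 0.062  0.0809] [-0.0406  0.0759  0.0809]
case [0.4905 0.3536 0.    ] [0.4229 0.3985 0.1   ]
case [0.5993 0.2191 0.    ] [0.5126 0.2876 0.1   ]
case [0.5987 0.2632 0.    ] [0.5199 0.1733 0.1   ]
vise [0.751  0.0651 0.04  ]
vise [0.7087 0.1086 0.04  ]
vise [0.5785 0.0845 0.04  ]
vise [ 0.712  -0.2023  0.04  ]
```

Call:
carry_out(
  commands=[
    [0.2,-0.6,0.7,-1.2],
    [0.6,-1.7,1.2,-2.6],
    [1.0,-2.8,1.2,-4],
    [1.5,-3.9,1.2,-5.4],
    [1.9,-5.1,1.2,-6.8],
    [2.4,-6.3,1.2,-8.2],
    [2.8,-7.5,1.2,-9.4],
    [3.3,-8.7,1.0,-10.2],
    [3.7,-9.9,0.6,-10.7],
    [4.16,-11.2,0.2,-10.7],
  ],
  claw=0,
  force=15,
)

```text
t: 2.25
eef_pos: [0.4592, 0.0806, 0.2045]
ee_rot: [-3.14, 0.001, -1.512]
force: [0.1, 0.9, -0.2]
width: 0.0876
gripper_force: 0.0
```

```bash
python3 - <<'E'
from h import *
np.set_printoptions(precision=4,suppress=True)
f=arm.grab_frame("wrist");cv2.imwrite('pics/w1.png',f['pixels'][...,::-1])
s=arm.get_state();print(s['t'],s['eef_pos'],s['ee_rot'],f['eye'])
def fe(f,uv,z):
    d=np.array([uv[0]-f['cx'],uv[1]-f['cy']]);r=np.hypot(*d);t=r/f['fx'];v=np.r_[d/r*np.sin(t),np.cos(t)]
    v=rot(f['orientation'])@v;e=np.array(f['eye']);return e+v*(z-e[2])/v[2]
for q,z in(("bend_1",.085),("toroid_centre",.078),("stop_face",.085),("test_jig",0)):
    for k in arm.mark_of(f,q)[:2]:print(q,k['uv'],k['conf'],fe(f,k['uv'],z))
E
```

```text
2.3 [0.4586 0.075  0.2018] [ 3.1387 -0.0019 -1.5143] [0.4627 0.0052 0.4006]
bend_1 [313.6, 135.5] 0.72 [0.4686 0.0297 0.085 ]
toroid_centre [316.7, 167.0] 0.95 [0.4636 0.0633 0.078 ]
test_jig [289.2, 100.6] 0.94 [ 0.5038 -0.0075  0.    ]
```

View pics/w1.png

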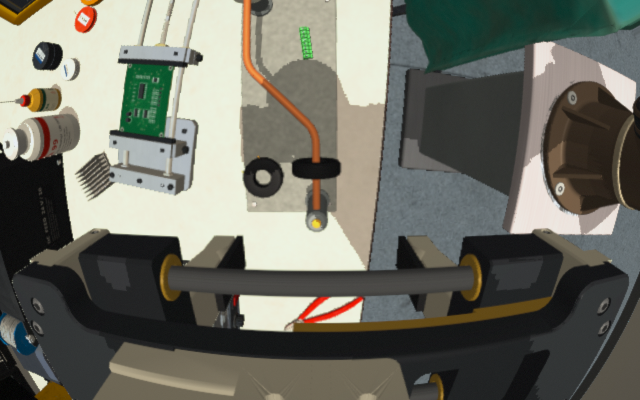

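Ring at (317,168), with the rod running from the post at (316,215) to the bend at (313,130). It lines up with the gripper, so I descend.

Call:
carry_out(
  commands=[
    [0,0,-0.2,0],
    [0,0,-0.6,0],
    [0,0,-1.1,0],
    [0,0,-1.6,0],
    [0,0,-2.0,0],
    [0,0,-2.4,0],
    [0,0,-2.7,0],
    [0,0,-2.78,0],
    [0,0,-2.78,0],
    [0,0,-2.78,0],
  ],
)

```text
t: 3.75
eef_pos: [0.4591, 0.083, 0.0659]
ee_rot: [-3.141, 0.001, -1.511]
force: [-0.3, 0.0, 0.6]
width: 0.0877
gripper_force: 0.0
```

Call:
carry_out(
  commands=[
    [0.05,-0.15,-0.05,0],
    [0.1,-0.3,-0.1,0],
    [0.1,-0.41,-0.12,0],
    [0.1,-0.41,-0.12,0],
    [0.1,-0.41,-0.12,0],
    [0.1,-0.41,-0.12,0],
    [0.1,-0.41,-0.12,0],
    [0.1,-0.41,-0.12,0],
    [0.1,-0.41,-0.12,0],
    [0.1,-0.41,-0.12,0],
  ],
)

```text
t: 5.0
eef_pos: [0.4637, 0.0619, 0.0593]
ee_rot: [3.142, -0.0, -1.511]
force: [0.4, -0.9, 0.6]
width: 0.0875
gripper_force: 0.0
```

Call:
carry_out(
  commands=[
    [0,0,0,0],
    [0,0,0,0],
    [0,0,0,0],
    [0,0,0,0],
    [0,0,0,0],
    [0,0,0,0],
    [0,0,0,0],
    [0,0,0,0],
    [0,0,0,0],
    [0,0,0,0],
  ],
  claw=1,
  force=15,
)

```text
t: 6.25
eef_pos: [0.4642, 0.0621, 0.0596]
ee_rot: [-3.141, 0.0, -1.511]
force: [3.2, 0.0, 1.0]
width: 0.0323
gripper_force: 12.6
```

```bash
python3 - <<'E'
from h import *
f=arm.grab_frame("wrist");cv2.imwrite('pics/w2.png',f['pixels'][...,::-1])
g=arm.grab_frame("side");cv2.imwrite('pics/s2.png',cv2.resize(g['pixels'][130:310,200:420,::-1],None,fx=3,fy=3))
s=arm.get_state();print({k:s[k] for k in('t','eef_pos','ee_rot','force','moment','width','gripper_force')})
E
```

```text
{'t': 6.35, 'eef_pos': array([0.46420016, 0.06215933, 0.05956322]), 'ee_rot': array([-3.14064248e+00,  3.12345339e-04, -1.51104977e+00]), 'force': array([3.2998437 , 0.01400739, 1.87016444]), 'moment': array([ 0.26844926, -1.32446654,  0.05794321]), 'width': 0.03224407780627362, 'gripper_force': 12.67660416662693}
```

View pics/w2.png

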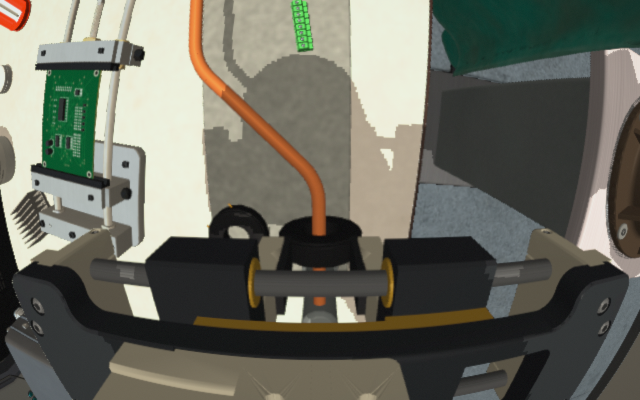

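View pics/s2.png

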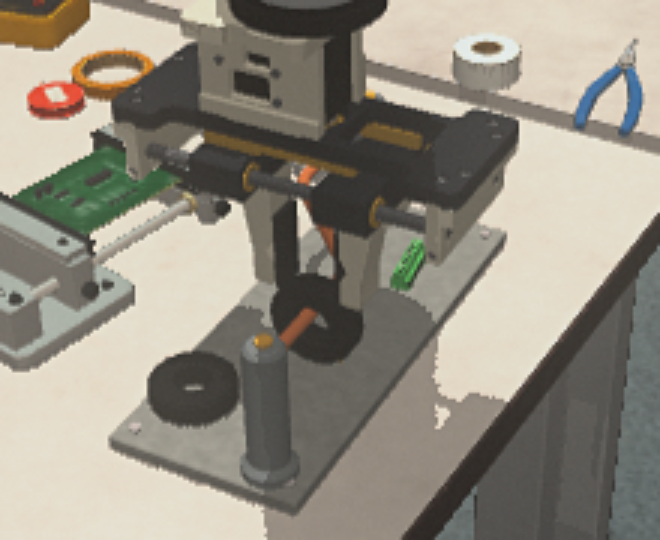

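The wrist view shows the ring around (320,238) and the pads below it. The opening is 32 mm, not 52, so the ring is not held across its diameter. I locate the ring relative to the fingers.

```bash
cat >> h.py <<'E'
def fe(f,uv,z):
    d=np.array([uv[0]-f['cx'],uv[1]-f['cy']]);r=np.hypot(*d);t=r/f['fx'];v=np.r_[d/r*np.sin(t),np.cos(t)]
    v=rot(f['orientation'])@v;e=np.array(f['eye']);return e+v*(z-e[2])/v[2]
E
python3 - <<'E'
from h import *
np.set_printoptions(precision=4,suppress=True)
F={n:arm.grab_frame(n) for n in("wrist","side","scene")}
o=[]
for n,f in F.items():
    for k in arm.mark_of(f,"toroid_centre")[:2]:
        print(n,k['uv'],k['conf'],(fe if n=="wrist" else onz)(f,k['uv'],.078))
    if n!="wrist":o.append((f,arm.mark_of(f,"toroid_centre")[0]['uv']))
print(tri(o))
for uv in((320,218),(320,232)):print('top',fe(F['wrist'],uv,.104))
g=F['scene'];cv2.imwrite('pics/c2.png',cv2.resize(g['pixels'][120:280,180:420,::-1],None,fx=3,fy=3))
E
```

```text
wrist [320.3, 239.6] 0.81 [0.4634 0.0643 0.078 ]
side [303.5, 233.8] 0.97 [0.4692 0.059  0.078 ]
scene [260.0, 209.5] 0.64 [0.4603 0.0571 0.078 ]
scene [281.8, 210.2] 0.6 [0.4808 0.0238 0.078 ]
[0.4657 0.0596 0.0766]
top [0.465  0.0408 0.104 ]
top [0.4645 0.0486 0.104 ]
```

View pics/c2.png

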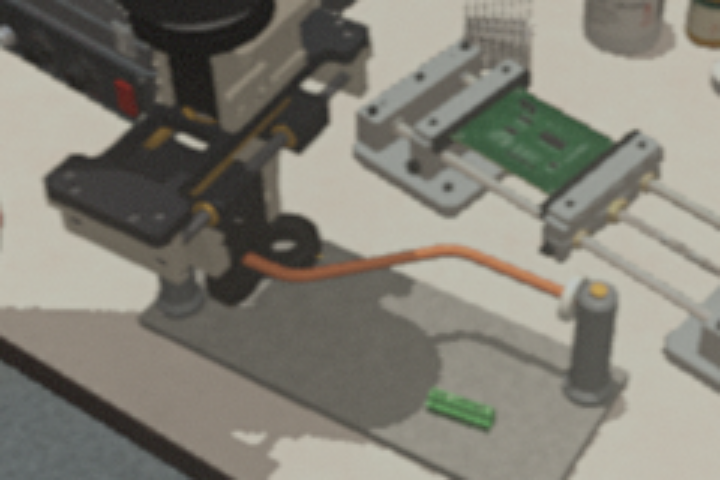

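The scene crop shows the ring just on the rod side of the fingers, at about crop (240,270). I project the expected fingertip and ring points into the views to sort out the geometry.

```bash
python3 - <<'E'
from fit import *
np.set_printoptions(precision=1,suppress=True)
g=arm.grab_frame("side");f=arm.grab_frame("wrist")
def pf(f,p):
    c=rot(f['orientation']).T@(np.array(p)-np.array(f['eye']));t=np.arctan2(np.hypot(c[0],c[1]),c[2]);return np.array([f['cx'],f['cy']])+f['fx']*t*c[:2]/np.hypot(c[0],c[1])
a=np.radians(np.arange(0,360,15))
G=g['pixels'][...,::-1].copy();W=f['pixels'][...,::-1].copy()
for yc,col in((.062,(0,255,255)),(.042,(255,0,255))):
    for t in a:
        p=np.array([.4645+.026*np.cos(t),yc,.078+.026*np.sin(t)])
        for im,u in((G,proj(g,p)),(W,pf(f,p))):cv2.circle(im,tuple(int(round(c)) for c in u),0 if im is G else 1,col,-1)
for s in(-1,1):
    for z in(.0596,.0786,.0976):
        p=np.array([.4642+s*.016,.0622,z])
        for im,u in((G,proj(g,p)),(W,pf(f,p))):cv2.circle(im,tuple(int(round(c)) for c in u),1,(0,0,255),-1)
A=cv2.resize(G[190:270,265:345],(400,400),interpolation=0);B=cv2.resize(W[200:330,255:385],(400,400),interpolation=0)
cv2.imwrite('pics/p3.png',np.hstack([A,B]))
E
```

```text
(no output)
```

View pics/p3.png

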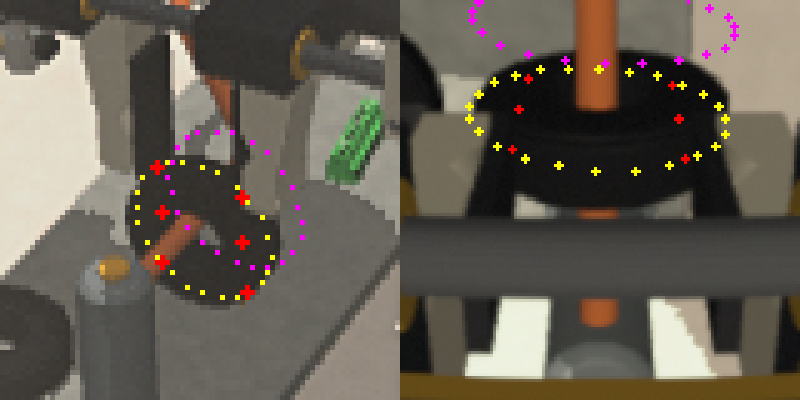

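Ring is upright at y≈0.062 (the yellow outline fits). The pads end near its top: a 32 mm chord lies 20 mm above the ring's centre. So the fingertips are higher than the TCP reading suggests, and the grip is a chord at the top. I reopen, lower gently and check.

Call:
carry_out(
  commands=[
    [0,0,0,0],
    [0,0,0,0],
    [0,0,0,0],
    [0,0,0,0],
    [0,0,-0.06,0],
    [0,0,-0.12,0],
    [0,0,-0.18,0],
    [0,0,-0.24,0],
    [0,0,-0.3,0],
    [0,0,-0.3,0],
  ],
  claw=0.1,
)

```text
t: 8.1
eef_pos: [0.4635, 0.0618, 0.044]
ee_rot: [3.141, -0.0, -1.511]
force: [0.1, -0.4, 0.5]
width: 0.0787
gripper_force: 0.0
```

```bash
python3 - <<'E'
from h import *
np.set_printoptions(precision=4,suppress=True)
g=arm.grab_frame("side");f=arm.grab_frame("wrist")
A=cv2.resize(g['pixels'][170:270,255:355,::-1],(400,400));B=cv2.resize(f['pixels'][190:340,230:410,::-1],(400,400))
cv2.imwrite('pics/p4.png',np.hstack([A,B]))
s=arm.get_state();print({k:s[k] for k in('t','eef_pos','force','moment','width')},f['eye'])
E
```

```text
{'t': 8.2, 'eef_pos': array([0.4637, 0.0619, 0.0443]), 'force': array([-0.473 ,  0.1404,  0.0849]), 'moment': array([ 0.1505, -0.0094,  0.0413]), 'width': 0.07872078686981772} [ 0.4676 -0.0133  0.2404]
```

View pics/p4.png

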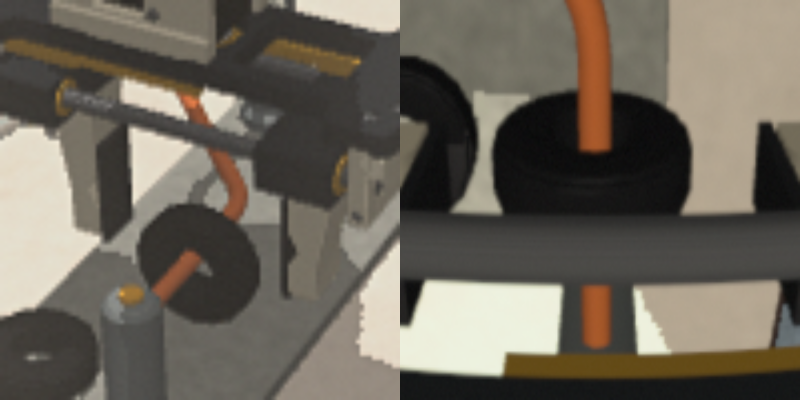

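The fingers are open on both sides of the ring. Side: ring centre at about crop (198,263), tips at (100,235) and (300,298). Wrist: pad tips at about row 125. I triangulate the tips.

```bash
python3 - <<'E'
from fit import *
np.set_printoptions(precision=4,suppress=True)
g=arm.grab_frame("side");f=arm.grab_frame("wrist")
for z in(.044,.055,.066,.077,.09):print(z,'side R,L',onz(g,(328,244.5),z)[:2],onz(g,(279,229),z)[:2],'wrist R inner,L',fe(f,(395,236.5),z)[:2],fe(f,(237,236.5),z)[:2])
for q,w in(("ring",.062),):
    print('ring bottom/top rows wrist ->', fe(f,(320,224),.052),fe(f,(320,270),.104))
print(arm.get_state()['t'])
E
```

```text
0.044 side R,L [0.4422 0.0256] [0.5395 0.0308] wrist R inner,L [0.4103 0.0674] [0.5213 0.0742]
0.055 side R,L [0.4352 0.0378] [0.5304 0.0429] wrist R inner,L [0.4135 0.0629] [0.5183 0.0693]
0.066 side R,L [0.4281 0.05  ] [0.5213 0.055 ] wrist R inner,L [0.4167 0.0583] [0.5153 0.0644]
0.077 side R,L [0.4211 0.0623] [0.5123 0.0671] wrist R inner,L [0.4199 0.0538] [0.5123 0.0595]
0.09 side R,L [0.4128 0.0767] [0.5015 0.0814] wrist R inner,L [0.4237 0.0485] [0.5088 0.0537]
ring bottom/top rows wrist -> [0.4636 0.0578 0.052 ] [0.4632 0.0629 0.104 ]
8.3
```

Tips triangulate to z≈0.075 with the TCP reported at 0.044, so the fingers end about 30–35 mm above the reported TCP. I lower another 16 mm, then grip.

Call:
carry_out(
  commands=[
    [0,0,-0.08,0],
    [0,0,-0.16,0],
    [0,0,-0.24,0],
    [0,0,-0.32,0],
    [0,0,-0.32,0],
    [0,0,-0.32,0],
    [0,0,-0.32,0],
    [0,0,-0.32,0],
    [0,0,-0.32,0],
    [0,0,-0.32,0],
  ],
  claw=0.15,
)

```text
t: 9.55
eef_pos: [0.4637, 0.0619, 0.0284]
ee_rot: [-3.142, 0.0, -1.511]
force: [-0.9, 0.7, 0.7]
width: 0.0746
gripper_force: 0.0
```

Call:
carry_out(
  commands=[
    [0,0,0,0],
    [0,0,0,0],
    [0,0,0,0],
    [0,0,0,0],
    [0,0,0,0],
    [0,0,0,0],
    [0,0,0,0],
    [0,0,0,0],
    [0,0,0,0],
    [0,0,0,0],
  ],
  claw=1,
  force=15,
)

```text
t: 10.8
eef_pos: [0.4637, 0.0619, 0.0283]
ee_rot: [-3.142, 0.0, -1.511]
force: [0.7, -0.4, -0.4]
width: 0.0515
gripper_force: 15.0
```

Gripped at 51.5 mm across the diameter. I lift 5 mm so the ring floats round the rod, then go along the leg into bend 1.

Call:
carry_out(
  commands=[
    [0.01,-0.05,0.05,0],
    [0.02,-0.15,0.1,0],
    [0.03,-0.28,0.1,0],
    [0.04,-0.4,0.1,0],
    [0.055,-0.52,0.1,0.5],
    [0.07,-0.6,0.1,1.5],
    [0.09,-0.68,0.1,2.7],
    [0.11,-0.75,0.1,3.7],
    [0.11,-0.75,0.1,3.75],
    [0.11,-0.75,0.1,3.75],
  ],
)

```text
t: 12.05
eef_pos: [0.4691, 0.0242, 0.0333]
ee_rot: [3.141, 0.0, -1.121]
force: [0.0, -0.4, -0.7]
width: 0.0515
gripper_force: 15.0
```

```bash
python3 - <<'E'
from h import *
np.set_printoptions(precision=4,suppress=True)
f=arm.grab_frame("wrist");s=arm.get_state();print({k:s[k] for k in('t','eef_pos','ee_rot','force','moment','width')})
cv2.imwrite('pics/w5.png',f['pixels'][...,::-1])
for q,z in(("toroid_centre",.083),("bend_1",.085),("stop_face",.085),("test_jig",0)):
    for k in arm.mark_of(f,q)[:1]:print(q,k['uv'],k['conf'],fe(f,k['uv'],z))
for u in(0,):
    hsv=cv2.cvtColor(f['pixels'],cv2.COLOR_RGB2HSV);m=(hsv[...,0]>3)&(hsv[...,0]<18)&(hsv[...,1]>110)
    for r in range(5,240,20):
        c=np.where(m[r,150:450])[0]+150
        if len(c):print(r,len(c),fe(f,(c.mean(),r),.087))
E
```

```text
{'t': 12.1, 'eef_pos': array([0.4691, 0.0243, 0.0333]), 'ee_rot': array([ 3.1415,  0.    , -1.1206]), 'force': array([ 0.4988,  1.0374, -0.1632]), 'moment': array([ 0.0432, -0.0164, -0.0202]), 'width': 0.051777702903008184}
toroid_centre [321.1, 260.5] 0.69 [0.4682 0.0248 0.083 ]
bend_1 [323.5, 269.7] 0.58 [0.4651 0.0283 0.085 ]
test_jig [297.4, 152.8] 0.86 [ 0.5039 -0.0089  0.    ]
5 18 [ 0.5437 -0.081   0.087 ]
25 18 [ 0.543  -0.0703  0.087 ]
45 17 [ 0.5423 -0.0599  0.087 ]
65 17 [ 0.5416 -0.0498  0.087 ]
85 17 [ 0.5388 -0.0407  0.087 ]
105 17 [ 0.533  -0.0329  0.087 ]
125 18 [ 0.525  -0.0262  0.087 ]
145 19 [ 0.5175 -0.0193  0.087 ]
165 19 [ 0.5098 -0.0125  0.087 ]
185 18 [ 0.5017 -0.0056  0.087 ]
205 18 [0.4937 0.0015 0.087 ]
225 17 [0.4853 0.0089 0.087 ]
```

View pics/w5.png

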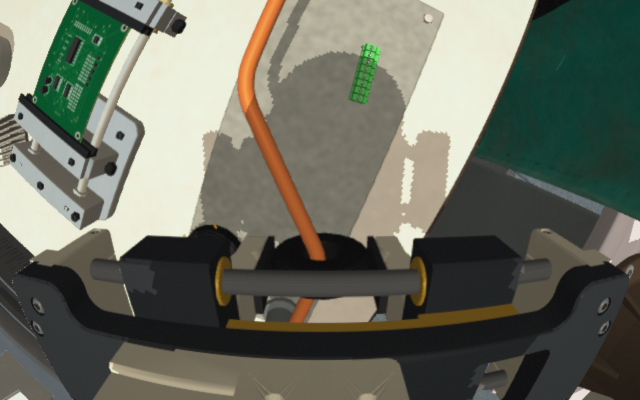

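The wrist view shows the ring at (320,262) inside bend 1 with no force on it. The middle leg runs from (320,250) to (248,100) and the last leg goes up from there. I measured the rod axis directly: second bend ≈ (0.541, −0.0395), jig yaw ≈ 4°. On along the middle leg.

Call:
carry_out(
  commands=[
    [0.06,-0.07,0,1.6],
    [0.13,-0.14,0,3.0],
    [0.23,-0.23,0,3.9],
    [0.37,-0.35,0,3.9],
    [0.52,-0.49,0,3.9],
    [0.67,-0.62,0,3.9],
    [0.83,-0.75,0,3.9],
    [1.0,-0.9,0,3.9],
    [1.15,-1.03,0,3.9],
    [1.2,-1.07,0,3.9],
  ],
)

```text
t: 13.55
eef_pos: [0.5297, -0.0296, 0.0332]
ee_rot: [3.141, 0.0, -0.711]
force: [-0.1, -0.2, -0.8]
width: 0.0516
gripper_force: 15.0
```

Call:
carry_out(
  commands=[
    [0.05,-0.04,0,-0.2],
    [0.11,-0.11,0,-1.6],
    [0.16,-0.17,0,-2.8],
    [0.2,-0.24,0,-4.0],
    [0.23,-0.32,0,-5.4],
    [0.25,-0.4,0,-6.6],
    [0.26,-0.5,0,-7.5],
    [0.27,-0.65,0,-7.5],
    [0.28,-0.8,0,-7.5],
    [0.285,-0.9,0,-7.5],
  ],
)

```text
t: 14.8
eef_pos: [0.5434, -0.0746, 0.0333]
ee_rot: [3.142, -0.0, -1.495]
force: [-0.2, -0.4, -0.7]
width: 0.0516
gripper_force: 15.0
```

```bash
python3 - <<'E'
from h import *
np.set_printoptions(precision=4,suppress=True)
f=arm.grab_frame("wrist");s=arm.get_state();print({k:s[k] for k in('t','eef_pos','ee_rot','force','moment','width')})
for q,z in(("toroid_centre",.083),("stop_face",.085)):
    for k in arm.mark_of(f,q)[:1]:print(q,k['uv'],k['conf'],fe(f,k['uv'],z))
g=arm.grab_frame("scene")
for q,z in(("toroid_centre",.083),("stop_face",.085)):
    for k in arm.mark_of(g,q)[:1]:print(q,k['uv'],k['conf'],onz(g,k['uv'],z))
E
```

```text
{'t': 14.85, 'eef_pos': array([ 0.5434, -0.0749,  0.0333]), 'ee_rot': array([ 3.1414, -0.0001, -1.4952]), 'force': array([-0.5895, -0.3289, -0.4914]), 'moment': array([-0.072 , -0.0636, -0.0035]), 'width': 0.051608266981129754}
toroid_centre [323.8, 260.7] 0.92 [ 0.5409 -0.0739  0.083 ]
stop_face [320.6, 184.9] 0.98 [ 0.5458 -0.1153  0.085 ]
toroid_centre [346.5, 211.0] 0.45 [ 0.5397 -0.0747  0.083 ]
stop_face [367.3, 219.6] 0.59 [ 0.5412 -0.116   0.085 ]
```

Call:
carry_out(
  commands=[
    [0.01,-0.12,0,0],
    [0.02,-0.25,0,0],
    [0.03,-0.37,0,0],
    [0.035,-0.48,0,0],
    [0.04,-0.56,0,0],
    [0.04,-0.62,0,0],
    [0.04,-0.62,-0.05,0],
    [0.04,-0.62,-0.09,0],
    [0.04,-0.62,-0.09,0],
    [0.04,-0.62,-0.09,0],
  ],
)

```text
t: 16.35
eef_pos: [0.5455, -0.105, 0.0288]
ee_rot: [3.142, -0.0, -1.495]
force: [0.1, 1.0, -1.0]
width: 0.0518
gripper_force: 15.0
```

Call:
carry_out(
  commands=[
    [0,0,0,0],
    [0,0,0,0],
    [0,0,0,0],
    [0,0,0,0],
    [0,0,0,0],
    [0,0,0,0],
    [0,0,0,0],
    [0,0,0,0],
    [0,0,0,0],
    [0,0,0,0],
  ],
  claw=0.2,
)

```text
t: 17.6
eef_pos: [0.5454, -0.1051, 0.0288]
ee_rot: [3.142, -0.0, -1.496]
force: [0.3, 0.5, 0.3]
width: 0.07
gripper_force: 0.0
```

Call:
carry_out(
  commands=[
    [0,0,0.1,0],
    [0,0,0.25,0],
    [0,0,0.45,0],
    [0,0,0.7,0],
    [0,0,1.0,0],
    [0,0,1.4,0],
    [0,0,1.8,0],
    [0,0,2.2,0],
    [0,0,2.4,0],
    [0,0,2.4,0],
  ],
)

```text
t: 18.85
eef_pos: [0.5459, -0.105, 0.1497]
ee_rot: [-3.14, 0.0, -1.496]
force: [0.1, 0.4, -1.2]
width: 0.0702
gripper_force: 0.0
```

```bash
python3 - <<'E'
from h import *
np.set_printoptions(precision=4,suppress=True)
f=arm.grab_frame("wrist");g=arm.grab_frame("scene");s=arm.get_state();print({k:s[k] for k in('t','eef_pos','force','width')})
for q,z in(("toroid_centre",.078),("stop_face",.085)):
    for k in arm.mark_of(f,q)[:1]:print(q,k['uv'],k['conf'],fe(f,k['uv'],z))
    for k in arm.mark_of(g,q)[:1]:print(q,k['uv'],k['conf'],onz(g,k['uv'],z))
cv2.imwrite('pics/p6.png',np.hstack([f['pixels'][:,160:480,::-1],cv2.resize(g['pixels'][150:270,300:420,::-1],(400,400))]))
E
```

```text
{'t': 18.95, 'eef_pos': array([ 0.5449, -0.1051,  0.1483]), 'force': array([ 0.1031,  0.9021, -0.5621]), 'width': 0.07001154868853196}
toroid_centre [322.1, 198.1] 0.59 [ 0.5437 -0.1042  0.078 ]
toroid_centre [359.8, 216.9] 0.59 [ 0.5449 -0.0991  0.078 ]
stop_face [322.1, 186.2] 0.69 [ 0.5447 -0.1169  0.085 ]
stop_face [367.7, 220.1] 0.59 [ 0.5406 -0.1172  0.085 ]
```

View pics/p6.png

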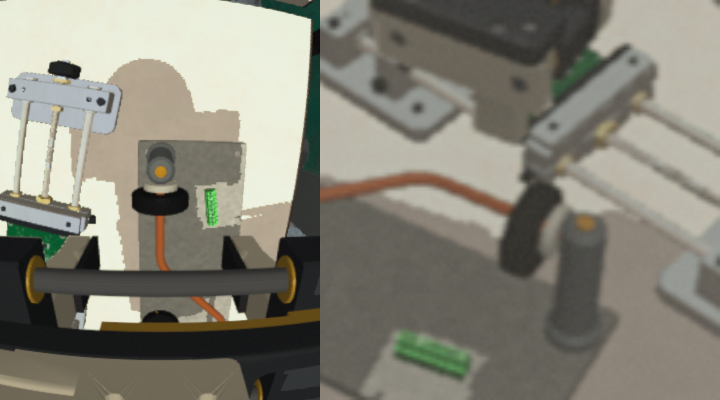

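The ring at (160,202) in the wrist half of the picture hangs right by the white disc at (160,187). The gap is a few mm at most, and the gripper is clear above.

```bash
python3 -c "
from station import arm
print(arm.job_done())"
```

```text
the job is handed in; nothing more can be done
None
```

I slid the ring round both bends and let it go by the stop disc, where it hangs with an estimated 3–6 mm gap (12 mm allowed) and the gripper clear; I handed the job in at about 19 s, but no verdict came back.

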